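Clear the loading block and load it with the hanging board carriers

TASK

First clear every orange transit block off the loading block and into the red bin. Then lift each blue board carrier up and off its hook on the rack and stand it upright in a groove of the loading block, one carrier to a groove (any groove), fully down on the groove's floor. Let no carrier topple, and leave the dropper bottle, swab cup, film reel and tape roll where they are.

Things in the scene. Friction and masses are not known exactly. Their poses are not given: they have to be found in the camera images.
- carrier1_tab (a point): Centre of the gripping tab of a blue upright plate, a board carrier on a hook (one of the four is absent). x through its 8 mm thickness, y along its 60 mm width, z up. Lower edge (round, radius 4) 114 mm below, top 20 mm above this point. The tab is 44 mm high; the hook passes through a 36x36 mm window whose upper edge is 24 mm below this point. Grip the tab's two faces from above. 60 to 130 g.
- carrier2_tab (a point): Centre of the gripping tab of a blue upright plate, a board carrier on a hook (one of the four is absent). x through its 8 mm thickness, y along its 60 mm width, z up. Lower edge (round, radius 4) 114 mm below, top 20 mm above this point. The tab is 44 mm high; the hook passes through a 36x36 mm window whose upper edge is 24 mm below this point. Grip the tab's two faces from above. 60 to 130 g.
- carrier3_tab (a point): Centre of the gripping tab of a blue upright plate, a board carrier on a hook (one of the four is absent). x through its 8 mm thickness, y along its 60 mm width, z up. Lower edge (round, radius 4) 114 mm below, top 20 mm above this point. The tab is 44 mm high; the hook passes through a 36x36 mm window whose upper edge is 24 mm below this point. Grip the tab's two faces from above. 60 to 130 g.
- carrier4_tab (a point): Centre of the gripping tab of a blue upright plate, a board carrier on a hook (one of the four is absent). x through its 8 mm thickness, y along its 60 mm width, z up. Lower edge (round, radius 4) 114 mm below, top 20 mm above this point. The tab is 44 mm high; the hook passes through a 36x36 mm window whose upper edge is 24 mm below this point. Grip the tab's two faces from above. 60 to 130 g.
- rack: Fixed hanging rack, foot 70x300x8 mm; origin under the foot's centre; x from the hook tips to the crossbar, y along the crossbar. Four hooks of 8 mm round bar at y = -108, -36, 36, 108 mm run level, 190 mm high, from the crossbar towards -x. To come off, a carrier is raised 18 to 25 mm (28 at most) and then drawn 60 mm or more towards -x.
- hook1 (a point): Tip of a hook of the rack: the bar turns up at its end, to 206 mm above the worktop, 84 mm in front of the crossbar's centre line. Carriers hang 38 to 52 mm in front of that line.
- hook2 (a point): Tip of a hook of the rack: the bar turns up at its end, to 206 mm above the worktop, 84 mm in front of the crossbar's centre line. Carriers hang 38 to 52 mm in front of that line.
- hook3 (a point): Tip of a hook of the rack: the bar turns up at its end, to 206 mm above the worktop, 84 mm in front of the crossbar's centre line. Carriers hang 38 to 52 mm in front of that line.
- hook4 (a point): Tip of a hook of the rack: the bar turns up at its end, to 206 mm above the worktop, 84 mm in front of the crossbar's centre line. Carriers hang 38 to 52 mm in front of that line.
- block: Fixed aluminium loading block, 164x170x30 mm, origin under its centre, x across the grooves, y along them. Three grooves in its top at x = -50, 0, +50 mm, each 11.5 mm wide, 70 mm long in y, 24 mm deep, closed at the ends.
- slot1 (a point): Centre of the floor of a groove of the block, 6 mm above the worktop; x across the groove, y along it. A fully seated carrier stands with its lower edge on this floor (tab point 114 mm above it); it may lean up to 0.15 rad in the groove.
- slot2 (a point): Centre of the floor of a groove of the block, 6 mm above the worktop; x across the groove, y along it. A fully seated carrier stands with its lower edge on this floor (tab point 114 mm above it); it may lean up to 0.15 rad in the groove.
- slot3 (a point): Centre of the floor of a groove of the block, 6 mm above the worktop; x across the groove, y along it. A fully seated carrier stands with its lower edge on this floor (tab point 114 mm above it); it may lean up to 0.15 rad in the groove.
- scrap1_c (a point): Used orange plastic transit block with black pockets, 62x26x20 mm (x, y, z), about 30 g, lying on top of the loading block (absent in some starts); this point is its centre.
- scrap2_c (a point): Used orange plastic transit block with black pockets, 62x26x20 mm (x, y, z), about 30 g, lying on top of the loading block (absent in some starts); this point is its centre.
- scrap3_c (a point): Used orange plastic transit block with black pockets, 62x26x20 mm (x, y, z), about 30 g, lying on top of the loading block (absent in some starts); this point is its centre.
- scrap4_c (a point): Used orange plastic transit block with black pockets, 62x26x20 mm (x, y, z), about 30 g, lying on top of the loading block (absent in some starts); this point is its centre.
- bin: Fixed red open bin, 140x140x70 mm, walls 4 mm thick; origin under its centre.
- dropper: Bystander: amber dropper bottle with a black bulb, 30x30x104 mm, standing; origin under its centre.
- swabs: Bystander: clear cup of cotton swabs, 51x51x109 mm, standing; origin under its centre.
- reel: Bystander: white film reel lying flat, 68x68x12 mm; origin under its centre.
- tape: Bystander: amber tape roll lying flat, 72x72x12 mm; origin under its centre.

How it is judged:
By the outcome, as a careful person would: the job done as asked, in the order asked, and still so for the second after the job is handed in, with the robot touching nothing.
Of carrier1, carrier2, carrier3, carrier4 only 3 to 3 are there at a start; the rules pass over those that are not, and their reading is None.
Of scrap1, scrap2, scrap3, scrap4 only 3 to 4 are there at a start; the rules pass over those that are not, and their reading is None.
At some moment in a run one of scrap1, scrap2, scrap3, scrap4 may be knocked a few centimetres aside while the robot is not near it.
It also fails if it takes over 192 s, if anything falls off the work surface, if the arm or the gripper's body presses on something with over 40 N, if the wrist force passes 120 N, or if a joint passes its speed limit or range.

ROBOT

A 6-joint arm with a two-finger parallel gripper is mounted at the origin on a cart in front of the work surface, level with it; the furniture and walls round the work are solid. World frame = base frame: x ahead of the robot, y to its left, z up, the work surface at z = 0. Lengths are in m, angles in rad, forces in N, time in s.
With the tool pointing down it reaches from about 0.225 to 0.725 m from the base axis. Payload 3.1 kg.
Tool frame: the origin (TCP) lies at the very end of the fingers, on their centre line; the grasp point (between the pads) lies 19 mm behind it (robot.grip_point_offset is the distance from the TCP to the grasp point, in m); z points along the fingers, y is the line along which they close (so a half turn about z gives the same grasp; the last joint's range is limited). The gripper opens to 85 mm and grips with 20 to 120 N. Pads are 22 mm wide; open, the fingers measure 114 mm over their backs; the gripper's body (76 mm by 85 mm) begins 54 mm behind the grasp point. The pads swing forward as they close: fully open they stand 13 mm farther back than shut.
Start: joints at [1.204, 0.048, 0.099, 1.622, 0, 1.443], TCP at [0.124, 0.51, 0.231] pointing down, gripper open.
Joint ranges: [-2.91, 2.91], [-0.99, 1.94], [-1.21, 1.42], [-2.12, 2.29], [-1.49, 1.47], [-3.14, 3.14]. Speed limits (rad/s): [2.79, 2.79, 3.14, 3.14, 3.14, 3.14].

INTERFACE

Orientations are given as a unit quaternion [x, y, z, w].
In Python, from rig import robot gives the robot as it stands. The module is installed in compiled form; this text tells all that it offers. Calls block until the motion is done:
- robot.reach(position, orientation): joint-space move of the TCP to a pose.
- robot.move_straight(position, rotation=None, feed=0.15): straight line of the TCP; rotation=None keeps the orientation; feed is the mean speed in m/s.
- robot.goto_joints(angles): joint-space move.
- robot.open_gripper() and robot.gripper_close(grip_force=None): open the fingers fully, or close them until they stop; grip_force is the grip in N (None keeps the last).
- robot.dwell(seconds).
- robot.ik(position, orientation): joint angles nearest the present ones, or None.
- robot.get_image(name): name is "scene" or "top"; returns a dict with "color" (480x640x3 uint8, red, green, blue), "z_map" (480x640 float32, m along the optical axis (not along the pixel's ray), 0 where there is no reading), "fx", "fy", "cx", "cy" (pixels), "dist_coeffs" ([k1, k2, p1, p2, k3] as OpenCV has them; the pictures are not rectified), "T" (4x4, takes a point from camera to world coordinates). Camera axes: x right, y up, looking along -z (the intrinsics and any distortion apply to the point x, -y, -z); pixel columns grow to the right and rows downward; lengths in m; the calibration is good to about 2 mm. A picture is of the moment at which its call begins.
A pose or a line that the arm cannot do raises robot.PlanningError and nothing moves.
- robot.close_job(): hands the job in; it is judged then, once.
Readings, each from a call of its own:
- robot.read_time_s(): time.
- robot.read_joint_positions(): joint angles.
- robot.read_qvel(): joint speeds.
- robot.read_tau(): joint torques, N m.
- robot.read_eef_pos(): TCP position.
- robot.read_eef_rot(): TCP orientation.
- robot.read_wrist_force(): force on the tool from outside, world axes, zero at the start.
- robot.read_wrist_torque(): the same for the moment, N m.
- robot.read_width(): opening from 0.0 (shut) to 1.0 (fully open).
- robot.read_gripper_force(): force on a finger pad.
Only numpy, scipy, OpenCV 4.12 (cv2) and the standard library are available. Lean on these libraries where they do the work, as an engineer would, in place of code of your own. Each camera call takes 0.05 s, during which the arm holds its last target. There are 200 camera calls.

## Working session

There is one attempt and no reset: what is moved stays moved. The work goes in short steps, each a Python script; the robot and the scene stay as the last script left them, time stands still between calls to the robot, and variables do not carry over. Pictures are saved under pics/ and viewed, at most 14 in all, crops included, and the job is handed in when it is done.

```bash
mkdir -p pics; ls
python3 - <<'E'
from rig import robot
import cv2,numpy as np
for n in("scene","top"):
    d=robot.get_image(n); np.savez(f"{n}0.npz",**d)
    cv2.imwrite(f"pics/{n}0.png",d["color"][:,:,::-1])
    print(n,d["fx"],d["fy"],d["cx"],d["cy"],d["dist_coeffs"]);print(np.round(d["T"],3), (d["z_map"]>0).mean())
print(robot.read_time_s(),robot.read_eef_rot(),robot.grip_point_offset)
E
```

```text
pics
scene 440.3721922576388 440.3721922576388 322.15793270435137 241.37627540101775 [0.03017442 0.         0.         0.         0.        ]
[[-0.777  0.448 -0.443  0.111]
 [-0.63  -0.57   0.527  0.549]
 [-0.016  0.688  0.725  0.855]
 [ 0.     0.     0.     1.   ]] 0.99587890625
top 541.385654687687 541.385654687687 321.39632718856933 230.70969034194007 [-0.08481311  0.          0.          0.          0.        ]
[[-0.019  0.999 -0.041  0.448]
 [-1.    -0.019  0.01   0.052]
 [ 0.009  0.041  0.999  1.693]
 [ 0.     0.     0.     1.   ]] 0.9961848958333334
0.1 [ 1.19118972e-01  9.92879398e-01 -1.04821517e-03 -2.71391249e-04] 0.0187
```

View pics/scene0.png

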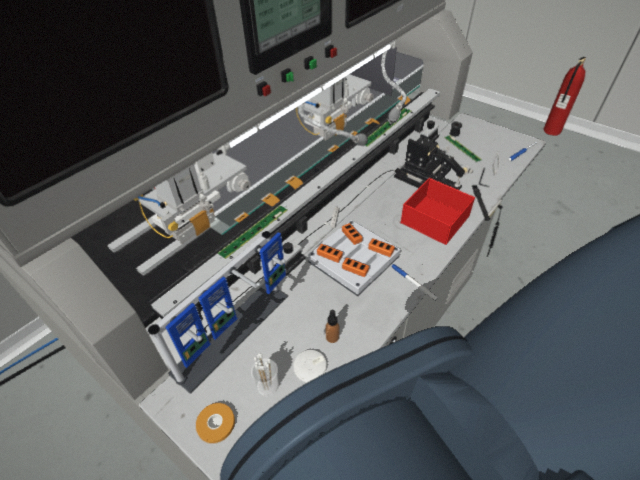

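View pics/top0.png

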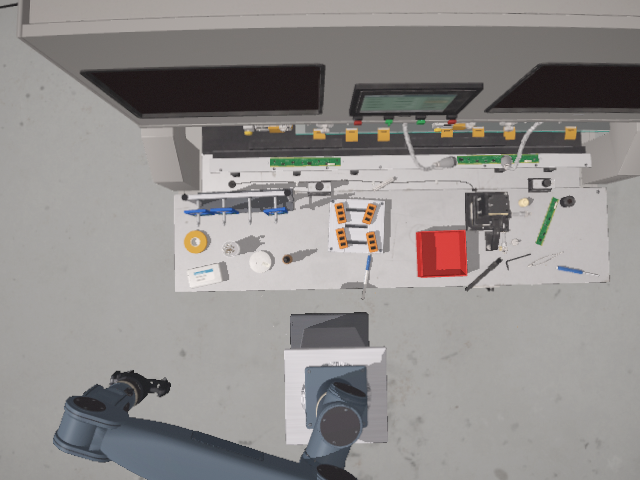

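The top view shows four orange blocks on the loading block near (355,226) and the bin near (442,254). Carriers hang near (198,211), (224,211) and (275,210), and the hook near (250,210) is empty. The bystanders are to the left and in front. Next I'll measure.

```bash
cat > h.py <<'E'
import numpy as np,cv2
from scipy.spatial.transform import Rotation as R
def cloud(d):
    K=np.array([[d["fx"],0,d["cx"]],[0,d["fy"],d["cy"]],[0,0,1]],float)
    v,u=np.mgrid[:480,:640]
    p=cv2.undistortPoints(np.stack([u,v],-1).reshape(-1,1,2).astype(float),K,np.array(d["dist_coeffs"],float)).reshape(480,640,2)
    z=d["z_map"]; T=d["T"]
    rays=np.stack([p[...,0],-p[...,1],-np.ones((480,640))],-1)
    return (rays*z[...,None])@T[:3,:3].T+T[:3,3], rays@T[:3,:3].T
def on_plane(d,uv,z):
    K=np.array([[d["fx"],0,d["cx"]],[0,d["fy"],d["cy"]],[0,0,1]],float)
    p=cv2.undistortPoints(np.array(uv,float).reshape(-1,1,2),K,np.array(d["dist_coeffs"],float)).reshape(-1,2)
    r=np.c_[p[:,0],-p[:,1],-np.ones(len(p))]@d["T"][:3,:3].T; o=d["T"][:3,3]
    return (o+r*((z-o[2])/r[:,2])[:,None])[:,:2]
def hsv(d): return cv2.cvtColor(d["color"],cv2.COLOR_RGB2HSV)
def blobs(m,amin):
    n,l,s,c=cv2.connectedComponentsWithStats(m.astype(np.uint8)); return [l==i for i in range(1,n) if s[i,4]>=amin]
def quat(yaw): # tool down, closing line (tool y) at angle yaw from world +y
    return (R.from_euler('z',yaw)*R.from_quat([1,0,0,0])).as_quat()
def rect(P):
    (c,s,a)=cv2.minAreaRect(P.astype(np.float32)*1000); return np.round(c,1),np.round(s,1),round(a,1)
E
cat > m.py <<'E'
from h import *
for n in("scene","top"):
    d=dict(np.load(n+"0.npz")); P,_=cloud(d); H=hsv(d); h,s,v=H[...,0],H[...,1],H[...,2]
    ws=(P[...,0]>.2)&(P[...,0]<.75)&(abs(P[...,1])<.7)
    print(n)
    for nm,m,a in(("orange",(h>4)&(h<18)&(s>180)&(v>120)&ws,30),("blue",(h>105)&(h<125)&(s>150)&ws,40),("red",((h<4)|(h>175))&(s>180)&ws,300)):
        for b in blobs(m,a):
            p=P[b]; vv,uu=np.nonzero(b); print(nm,b.sum(),(int(uu.mean()),int(vv.mean())),np.round(np.median(p,0),3),"z",np.round(np.percentile(p[:,2],[3,97]),3),rect(p[:,:2]))
    b=(abs(P[...,2]-.03)<.008)&ws&(s<60)
    for q in blobs(b,800): print("block",q.sum(),rect(P[q][:,:2]),np.median(P[q][:,2]))
    q=(abs(P[...,2])<.01)&ws; print("table z",np.median(P[q][:,2]))
    if n=="top":
        c=d["color"][170:310,160:500,::-1]; cv2.imwrite("pics/topc.png",cv2.resize(c[0:100,0:280],None,fx=2.8,fy=2.8,interpolation=cv2.INTER_CUBIC))
    else: cv2.imwrite("pics/scenec.png",cv2.resize(d["color"][200:400,140:410,::-1],None,fx=2.9,fy=2.9,interpolation=cv2.INTER_CUBIC))
E
python3 m.py
```

```text
scene
orange 135 (351, 234) [ 0.559 -0.103  0.049] z [0.038 0.053] (array([ 563.7, -108.4]), array([22. , 60.7]), 67.2)
orange 172 (380, 247) [ 0.473 -0.11   0.049] z [0.038 0.053] (array([ 477. , -115.1]), array([58.9, 23.2]), 11.6)
orange 173 (329, 253) [ 0.563 -0.016  0.049] z [0.038 0.053] (array([565.9, -21.4]), array([58.5, 24.7]), 13.2)
orange 188 (354, 267) [ 0.487 -0.018  0.049] z [0.038 0.053] (array([489.6, -23.8]), array([57.9, 26.3]), 14.1)
blue 553 (271, 261) [0.563 0.173 0.198] z [0.111 0.239] (array([625.1, 119.1]), array([ 46.5, 194.5]), 53.4)
blue 44 (398, 269) [ 0.416 -0.106  0.01 ] z [0.006 0.013] (array([ 415.8, -107.3]), array([ 6.8, 41. ]), 80.1)
blue 750 (216, 305) [0.567 0.314 0.199] z [0.11  0.239] (array([642.3, 264.4]), array([ 52.7, 205.8]), 59.0)
blue 848 (186, 333) [0.564 0.385 0.198] z [0.11  0.239] (array([566.2, 379.3]), array([ 9.8, 59.2]), 2.2)
red 2912 (436, 209) [ 0.441 -0.351  0.033] z [0.003 0.07 ] (array([ 445.1, -354.6]), array([152.4, 195. ]), 1.1)
block 1888 (array([528.6, -72.9]), array([172.2, 166.4]), 86.8) 0.03027228592537251
table z 0.0008213803773202688
top
blue 76 (275, 210) [0.567 0.155 0.236] z [0.159 0.245] (array([567.6, 162.1]), array([ 7., 58.]), 5.5)
blue 161 (213, 210) [0.569 0.332 0.234] z [0.128 0.243] (array([529.3, 220.8]), array([372.1,  47.3]), 71.7)
red 1221 (444, 253) [ 0.437 -0.361  0.01 ] z [-0.002  0.073] (array([ 435.9, -174.7]), array([134.8, 451.9]), 1.2)
block 1873 (array([530.6, -73.5]), array([170.9, 164.6]), 86.6) 0.030414154552669714
table z 0.0009426868793677157
```

View pics/topc.png

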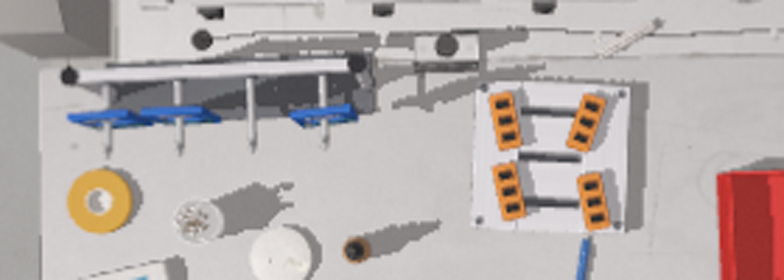

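View pics/scenec.png

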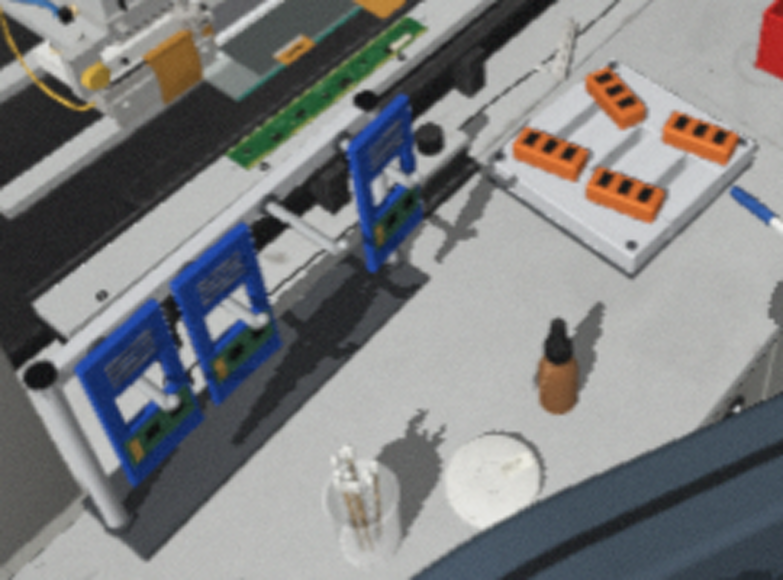

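The grooves run along world y (three dark slots around (550,110)–(550,205) in the crop). The scraps are roughly along x, and the hook at (252,115) is empty. Next I'll get rack, console and scrap geometry.

```bash
cat > m2.py <<'E'
from h import *
for n in("scene","top"):
    d=dict(np.load(n+"0.npz")); P,_=cloud(d); H=hsv(d); h,s,v=H[...,0],H[...,1],H[...,2]
    X,Y,Z=P[...,0],P[...,1],P[...,2]
    print(n)
    m=(h>3)&(h<20)&(s>130)&(Z>.035)&(Z<.06)&(X>.42)&(X<.64)&(Y<.05)&(Y>-.2)
    for b in blobs(cv2.morphologyEx(m.astype(np.uint8),cv2.MORPH_CLOSE,np.ones((3,3))),25): print("scrap",b.sum(),rect(P[b&(Z>.044)][:,:2]))
    blue=(h>105)&(h<125)&(s>120)&(X>.52)&(X<.6)&(Y>.08)&(Y<.45)&(Z>.08)
    t=blue&(Z>.228) if n=="top" else blue&(Z>.2)
    for lo,hi in((.12,.22),(.27,.35),(.355,.43)):
        b=t&(Y>lo)&(Y<hi)
        if b.sum()>5:
            p=P[b]; print("tab",b.sum(),np.round(p.mean(0),4),"Y",np.round(np.percentile(p[:,1],[2,98]),4),"Z",np.round(np.percentile(p[:,2],[2,98]),3),"slope dx/dy",round(np.polyfit(p[:,1],p[:,0],1)[0],3))
    b=(X>.585)&(X<.66)&(Y>.1)&(Y<.45)&(Z>.17)&(Z<.26)&(s<70)
    p=P[b]; 
    if len(p): print("bar",len(p),np.polyfit(p[:,1],p[:,0],1),np.percentile(p[:,0],[3,50,97]),np.percentile(p[:,2],[3,50,97]),p[:,1].min(),p[:,1].max())
    b=(X>.45)&(Z>.27)&(abs(Y)<.5)&(X<1.2); p=P[b]; print("console near x",np.round(np.percentile(p[:,0],[.1,1,5]),3),"lowest z by x")
    for x in np.arange(.5,.95,.05):
        q=p[(p[:,0]>x)&(p[:,0]<x+.05)]
        if len(q)>5: print(round(x,2),len(q),np.round(np.percentile(q[:,2],[1,50,99]),2),np.round([q[:,1].min(),q[:,1].max()],2))
    r=((h<6)|(h>174))&(s>150)&(Z>.06)&(Z<.08)&(X<.6)&(Y>-.5)&(Y<-.2); print("bin rim",rect(P[r][:,:2]))
    b=(X>.2)&(X<.56)&(Y>.03)&(Y<.45)&(Z>.05)&(h>-1)&~blue
    for q in blobs(b,15): print("obst",q.sum(),np.round(np.median(P[q],0),3),P[q][:,2].max().round(3))
E
python3 m2.py
```

```text
scene
scrap 229 (array([337.3, 199.2]), array([ 48.9, 831.1]), 36.3)
scrap 266 (array([285.6, 199.4]), array([ 62.5, 778.3]), 31.2)
scrap 265 (array([335.8, 243.5]), array([ 61.3, 755.5]), 41.1)
scrap 285 (array([294.4, 244.4]), array([ 60. , 707.8]), 36.0)
tab 304 [0.5634 0.1668 0.2252] Y [0.1347 0.1923] Z [0.201 0.24 ] slope dx/dy -0.087
tab 409 [0.5678 0.31   0.2249] Y [0.2794 0.3368] Z [0.201 0.24 ] slope dx/dy -0.023
tab 414 [0.5645 0.384  0.2257] Y [0.3562 0.408 ] Z [0.201 0.24 ] slope dx/dy -0.053
bar 1884 [0.1110373  0.58547475] [0.60229487 0.61171956 0.65698311] [0.17500741 0.19858911 0.21987321] 0.11938525285517199 0.4499684599538847
console near x [0.707 0.719 0.765] lowest z by x
0.7 2318 [0.27 0.29 0.32] [0.41 0.5 ]
0.75 64028 [0.31 0.47 0.65] [-0.5  0.5]
0.8 532 [0.27 0.28 0.35] [-0.4  0.5]
0.85 22 [0.28 0.28 0.29] [0.5 0.5]
bin rim (array([ 438.7, -331.1]), array([140.8, 145.7]), 1.0)
obst 49 [0.545 0.164 0.195] 0.208
obst 24 [0.559 0.184 0.141] 0.156
obst 55 [0.545 0.235 0.194] 0.207
obst 64 [0.545 0.308 0.194] 0.208
obst 182 [0.426 0.146 0.074] 0.107
obst 70 [0.545 0
[... 427 characters left out ...]
0.3366] Z [0.23  0.244] slope dx/dy -0.026
tab 47 [0.5681 0.379  0.2381] Y [0.356  0.4042] Z [0.231 0.242] slope dx/dy -0.086
bar 729 [0.05768237 0.5996851 ] [0.59009032 0.61385829 0.65601627] [0.18663167 0.19886084 0.21834344] 0.12084190769160476 0.44980669989325156
console near x [0.712 0.753 0.768] lowest z by x
0.7 638 [0.27 0.29 0.32] [0.41 0.5 ]
0.75 57785 [0.33 0.77 0.92] [-0.5  0.5]
0.8 10226 [0.91 0.92 0.92] [-0.45  0.5 ]
bin rim (array([ 439.8, -331.4]), array([138.3, 140.3]), 0.9)
obst 34 [0.546 0.379 0.197] 0.209
obst 32 [0.545 0.306 0.197] 1.693
obst 28 [0.547 0.234 0.197] 0.207
obst 25 [0.548 0.161 0.194] 0.213
obst 90 [0.465 0.319 0.068] 1.693
obst 56 [0.432 0.14  0.077] 0.109
```

```bash
cat > act.py <<'E'
from h import *
from rig import robot
def scraps(cam="top"):
    d=robot.get_image(cam); P,_=cloud(d); H=hsv(d); X,Y,Z=P[...,0],P[...,1],P[...,2]
    m=(H[...,0]>3)&(H[...,0]<20)&(H[...,1]>130)&(X>.40)&(X<.68)&(Y<.06)&(Y>-.25)&(d["z_map"]>0)
    m=cv2.morphologyEx(m.astype(np.uint8),cv2.MORPH_CLOSE,np.ones((3,3)))
    out=[]
    for b in blobs(m,60):
        z=np.median(P[b][:,2]); q=b&(abs(Z-z)<.012)
        c,s,a=rect(P[q][:,:2]); 
        if s[0]<s[1]: a+=90
        out.append((c[0]/1000,c[1]/1000,np.deg2rad((a+90)%180-90),z,s))
    return out
def stat(t): print(t,"t",round(robot.read_time_s(),1),"w",round(robot.read_width(),3),"F",np.round(robot.read_wrist_force(),1),"p",np.round(robot.read_eef_pos(),4))
E
cat > s1.py <<'E'
from act import *
import sys
spots=[(.02,.03),(-.02,-.03),(.02,-.03),(-.02,.03)]
n=int(sys.argv[1])
for i in range(n):
    S=scraps()
    for s in S: print(np.round(s[:4],3),s[4])
    if not S: break
    x,y,a,z,_=min(S,key=lambda s:s[1])
    q=quat(a)
    robot.reach([x,y,.13],q); robot.move_straight([x,y,z-.016],feed=.1)
    robot.gripper_close(40); stat("grip")
    robot.move_straight([x,y,.15],feed=.2); stat("lift")
    if robot.read_width()<.2: robot.open_gripper(); print("missed"); break
    dx,dy=spots[i%4]
    robot.reach([.439+dx,-.331+dy,.15],q); robot.move_straight([.439+dx,-.331+dy,.092],feed=.2)
    robot.open_gripper(); robot.move_straight([.439+dx,-.331+dy,.15],feed=.3)
    stat("dropped")
E
python3 s1.py 1
```

```text
[ 0.568 -0.023  0.171  0.051] [59.5 24.5]
[ 0.566 -0.111 -0.342  0.051] [24.3 60.6]
[ 0.492 -0.026  0.194  0.051] [58.8 24.6]
[ 0.48  -0.117  0.159  0.05 ] [59.7 24.8]
grip t 4.4 w 0.292 F [-0.2 -0.7  2.6] p [ 0.4802 -0.1175  0.0347]
lift t 5.1 w 0.294 F [-1.2 -0.1 -1.2] p [ 0.4791 -0.117   0.1487]
dropped t 7.3 w 1.001 F [-0.2 -0.4 -0.1] p [ 0.4604 -0.3022  0.1527]
```

```bash
python3 s1.py 4
python3 - <<'E'
from act import *
for n in("scene","top"):
    d=robot.get_image(n); np.savez(f"{n}1.npz",**d)
a=np.load("scene1.npz")["color"][180:330,270:490,::-1]; b=np.load("top1.npz")["color"][170:300,300:500,::-1]
cv2.imwrite("pics/c1.png",np.vstack([cv2.resize(x,(440,290),interpolation=3) for x in(a,b)]))
E
```

```text
[ 0.569 -0.023  0.175  0.051] [59.7 25. ]
[ 0.566 -0.111 -0.358  0.05 ] [24.5 60.8]
[ 0.492 -0.025  0.223  0.051] [58.3 24.8]
grip t 13.5 w 0.288 F [0.7 0.1 1.1] p [ 0.5665 -0.1109  0.0344]
lift t 14.2 w 0.294 F [-0.1 -0.8 -0.5] p [ 0.5655 -0.1106  0.1487]
dropped t 20.4 w 1.0 F [ 0.2 -0.2 -0.1] p [ 0.4604 -0.3022  0.1528]
[ 0.569 -0.023  0.176  0.051] [58.9 24.6]
[ 0.492 -0.026  0.194  0.051] [58.6 24.5]
grip t 23.2 w 0.288 F [ 0.5 -0.1  2.7] p [ 0.4924 -0.0259  0.0355]
lift t 23.9 w 0.291 F [ 0.1  0.2 -0.6] p [ 0.4913 -0.0257  0.1487]
dropped t 26.6 w 1.001 F [ 0.2 -0.4  0.4] p [ 0.4202 -0.3624  0.1528]
[ 0.568 -0.023  0.176  0.051] [59.4 25. ]
grip t 29.8 w 0.294 F [0.1 0.1 1.5] p [ 0.5689 -0.0231  0.0352]
lift t 30.5 w 0.289 F [ 0.5 -0.1 -0.8] p [ 0.5678 -0.023   0.1487]
dropped t 33.2 w 1.003 F [ 0.1 -1.  -0.4] p [ 0.4603 -0.3624  0.1529]
```

View pics/c1.png

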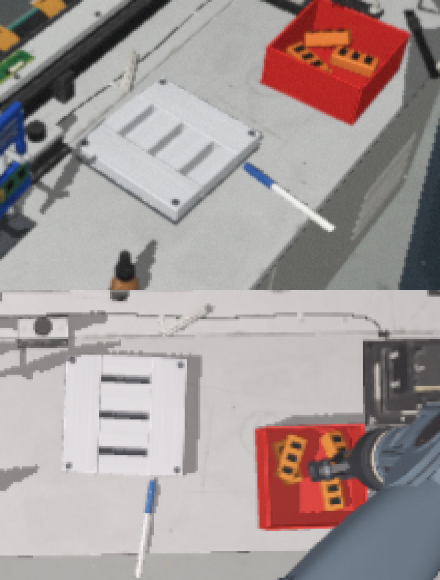

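Run:
```python
from h import *
for n in("scene","top"):
    d=dict(np.load(n+"1.npz")); P,_=cloud(d); X,Y,Z=P[...,0],P[...,1],P[...,2]; g=cv2.cvtColor(d["color"],cv2.COLOR_RGB2GRAY)
    B=(abs(Z-.03)<.006)&(X>.43)&(X<.63)&(Y>-.18)&(Y<.03); q=max(blobs(B,300),key=lambda b:b.sum())
    print(n,"block",rect(P[q][:,:2]))
    uu=np.argwhere(q)[:,::-1]; hull=np.zeros((480,640),np.uint8); cv2.fillConvexPoly(hull,cv2.convexHull(uu.astype(np.int32)),1); hull=cv2.erode(hull,np.ones((7,7)))
    dark=(g<.72*np.median(g[q]))&(hull>0)
    for b in blobs(dark,25):
        uv=np.argwhere(b)[:,::-1]; w=on_plane(d,uv,.03); print(" groove",b.sum(),rect(w),np.round(w.mean(0),4), "floor z",np.percentile(P[b][:,2],5).round(3))
    low=(Z<.022)&(hull>0)
    for b in blobs(low,10): uv=np.argwhere(b)[:,::-1]; print(" low",b.sum(),rect(on_plane(d,uv,.03)))
```

```text
scene block (array([528.4, -73.4]), array([172.9, 167. ]), 86.3)
 groove 43 (array([580.2, -73.6]), array([58.7,  6.9]), 87.7) [ 0.5804 -0.0722] floor z 0.017
 groove 49 (array([530.4, -69.3]), array([60.,  7.]), 86.8) [ 0.5305 -0.0687] floor z 0.015
 groove 57 (array([481.1, -66.9]), array([58.8,  7.6]), 89.0) [ 0.4807 -0.0659] floor z 0.013
 low 49 (array([577.4, -73. ]), array([62.9,  7.3]), 86.6)
 low 52 (array([527.9, -71.1]), array([64. ,  8.1]), 86.7)
 low 59 (array([477.3, -67.9]), array([62.9,  7.7]), 88.9)
top block (array([530.5, -73.3]), array([170.4, 164.3]), 86.6)
 groove 69 (array([579.6, -75. ]), array([64.9,  9.3]), 88.9) [ 0.5791 -0.0745] floor z 0.001
 groove 74 (array([530.2, -72.4]), array([67.8,  9.2]), 88.9) [ 0.5295 -0.0703] floor z 0.0
 groove 73 (array([479.9, -68.3]), array([67.8, 10. ]), 86.0) [ 0.4799 -0.0672] floor z -0.001
 low 80 (array([579.6, -76.6]), array([74.1,  9.3]), 89.0)
 low 86 (array([528.7, -72.3]), array([67.8, 12.3]), 88.9)
 low 83 (array([481.1, -71.2]), array([12.1, 74.4]), 1.5)
```

Three orange blocks are visible in the bin, with the gripper hiding the rest of it. The block top is clear and its three grooves are measured at about (.580,-.0755), (.530,-.0725) and (.480,-.0695). Next is the first carrier, stopping above its slot for a look.

```bash
cat >> act.py <<'E'
BY=-.061
SL=[np.array([.530,-.0725])+k*.05*np.array([np.cos(BY),np.sin(BY)]) for k in(-1,0,1)]
def fetch(x,y,slot,yaw=.045,s=-1):
    q=quat(yaw+s*np.pi/2); qp=quat(BY+s*np.pi/2)
    robot.reach([x-.005,y,.285],q); robot.move_straight([x,y,.209],feed=.12); stat("at tab")
    robot.gripper_close(60); stat("grip")
    if robot.read_width()>.3 or robot.read_width()<.03: raise SystemExit("bad grip")
    robot.move_straight([x,y,.231],feed=.08); stat("raised")
    robot.move_straight([x-.085,y-.002,.231],feed=.12); stat("drawn")
    robot.move_straight([x-.085,y-.002,.285],feed=.15)
    robot.reach([*SL[slot],.285],qp); robot.move_straight([*SL[slot],.16],feed=.15)
    robot.dwell(.3); stat("over slot")
def blue_over(slot):
    for n in("scene","top"):
        d=robot.get_image(n); P,_=cloud(d); H=hsv(d); h,s=H[...,0],H[...,1]
        b=(h>105)&(h<125)&(s>120)&(abs(P[...,0]-SL[slot][0])<.022)&(P[...,1]>-.13)&(P[...,1]<0)&(P[...,2]>.035)
        p=P[b]; z=p[:,2]
        if len(p)<20: print(n,"few",len(p)); continue
        A=np.c_[p[:,1:],np.ones(len(p))]; k,*_=np.linalg.lstsq(A,p[:,0],rcond=None)
        print(n,len(p),"x",p[:,0].mean().round(4),"y",np.round(np.percentile(p[:,1],[1,99]),4),"z",np.round(np.percentile(z,[1,99]),4),"dx/dy,dx/dz",np.round(k[:2],3),"x@zmin",round(np.array([-.07,z.min(),1])@k,4))
        if n=="scene":
            lo=p[z<np.percentile(z,4)]; print(" low y range",lo[:,1].min().round(3),lo[:,1].max().round(3))
            cv2.imwrite(f"pics/over{int(robot.read_time_s())}.png",cv2.resize(d["color"][130:330,230:470,::-1],None,fx=2.5,fy=2.5))
E
python3 - <<'E'
from act import *
for s in(-1,1):
    print(s,[None if robot.ik(p,quat(s*np.pi/2)) is None else np.round(robot.ik(p,quat(s*np.pi/2)),2) for p in([.568,.381,.285],[.568,.1645,.209],[.58,-.075,.285],[.48,-.07,.11])])
E
```

```text
-1 [array([ 0.49,  0.55,  0.82,  1.84,  0.  , -1.08]), array([ 0.17,  0.22,  0.24,  1.6 ,  0.  , -1.4 ]), array([-0.24,  0.23,  0.41,  1.75,  0.  , -1.81]), array([-0.28, -0.05, -0.24,  1.38,  0.  , -1.85])]
1 [array([0.49, 0.55, 0.82, 1.84, 0.  , 2.06]), array([0.17, 0.22, 0.24, 1.6 , 0.  , 1.74]), array([-0.24,  0.23,  0.41,  1.75,  0.  ,  1.33]), array([-0.28, -0.05, -0.24,  1.38,  0.  ,  1.29])]
```

```bash
python3 - <<'E'
from act import *
robot.reach([.45,-.15,.29],quat(np.pi/2))
S=scraps(); print(S)
fetch(.568,.1645,2,yaw=.08,s=1)
blue_over(2)
E
ls pics
```

```text
[]
at tab t 36.5 w 0.999 F [0.3 0.1 0.5] p [0.5684 0.1642 0.21  ]
grip t 37.2 w 0.082 F [-0.5  0.8  1.2] p [0.5681 0.1646 0.2092]
raised t 37.6 w 0.083 F [ 0.5 -0.  -0.8] p [0.5683 0.1646 0.2314]
drawn t 38.4 w 0.082 F [ 0.1  0.3 -1.9] p [0.4834 0.1625 0.2308]
over slot t 41.2 w 0.083 F [ 0.  -0.7 -1.2] p [ 0.5804 -0.0757  0.1609]
scene 361 x 0.5775 y [-0.1025 -0.0463] z [0.0611 0.1914] dx/dy,dx/dz [ 0.091 -0.007] x@zmin 0.5777
 low y range -0.102 -0.047
top few 8
c1.png
over41.png
scene0.png
scenec.png
top0.png
topc.png
```

```bash
cat >> act.py <<'E'
def seat(slot,dx=0.,dy=0.):
    x,y=SL[slot]+[dx,dy]
    robot.move_straight([x,y,.143],feed=.1); f0=robot.read_wrist_force()[2]
    for z in np.arange(.139,.1075,-.002):
        robot.move_straight([x,y,z],feed=.06)
        f=robot.read_wrist_force(); 
        if f[2]-f0>5: break
    stat(f"contact z={z:.3f}"); return z
def release(slot,dx=0.,dy=0.):
    x,y=SL[slot]+[dx,dy]
    robot.open_gripper(); z=robot.read_eef_pos()[2]
    robot.move_straight([x,y,z+.05],feed=.06); robot.move_straight([x,y,.285],feed=.25); stat("released")
E
python3 - <<'E'
from act import *
seat(2)
E
```

```text
contact z=0.109 t 45.7 w 0.084 F [-1.2  0.2  5.9] p [ 0.5805 -0.0757  0.1113]
```

View pics/over41.png

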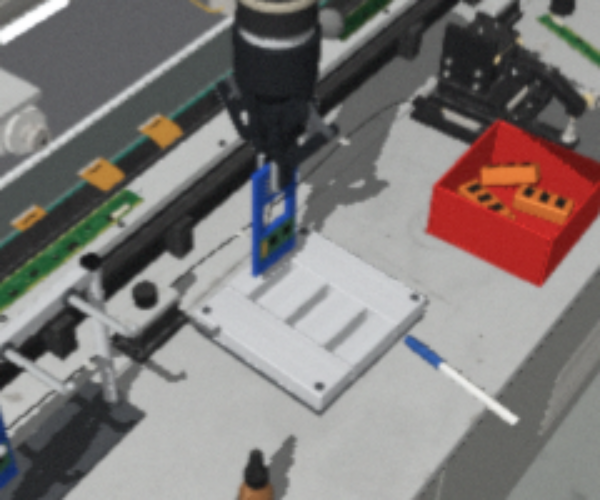

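Contact came at TCP z 0.111, which is the seated height. The picture shows the carrier straight above the far groove at about (272,270). I'll release it and fetch the next one.

Run:
```python
from act import *
release(2); blue_over(2)
fetch(.5705,.3075,0,yaw=.03,s=1)
blue_over(0);
```

```text
released t 48.0 w 1.001 F [ 0.7  0.3 -0.5] p [ 0.5798 -0.0755  0.2839]
scene 356 x 0.5798 y [-0.1029 -0.0466] z [0.0387 0.142 ] dx/dy,dx/dz [0.069 0.016] x@zmin 0.5789
 low y range -0.052 -0.046
top 26 x 0.5824 y [-0.0617 -0.0472] z [0.0408 0.1428] dx/dy,dx/dz [0.091 0.033] x@zmin 0.5786
at tab t 50.3 w 1.002 F [-0.4  0.3  0.9] p [0.5709 0.3072 0.2099]
grip t 51.0 w 0.082 F [ 0.1 -0.1  1.4] p [0.5705 0.3076 0.2092]
raised t 51.5 w 0.078 F [-0.2  0.1 -0.8] p [0.5708 0.3076 0.2314]
drawn t 52.3 w 0.081 F [ 0.1 -0.3 -0.6] p [0.4859 0.3054 0.2307]
over slot t 55.5 w 0.085 F [-0.2 -0.2 -0.3] p [ 0.4806 -0.0697  0.1609]
scene 363 x 0.4785 y [-0.0958 -0.0395] z [0.0621 0.1913] dx/dy,dx/dz [0.078 0.004] x@zmin 0.4773
 low y range -0.093 -0.041
top few 5
```

Run:
```python
from act import *
z=seat(0)
if z>.113: raise SystemExit("early contact")
release(0); blue_over(0); print(scraps())
fetch(.568,.3805,1,yaw=.06,s=1)
blue_over(1); blue_over(2)
```

```text
contact z=0.109 t 59.9 w 0.077 F [-2.4  1.   8. ] p [ 0.4808 -0.0696  0.1112]
released t 62.3 w 0.998 F [-0.1  0.5 -0.7] p [ 0.4799 -0.0694  0.2839]
scene 207 x 0.4665 y [-0.0925 -0.0377] z [0.0396 0.1401] dx/dy,dx/dz [ 0.06  -0.164] x@zmin 0.4748
 low y range -0.042 -0.04
top 33 x 0.4695 y [-0.0569 -0.0268] z [0.0448 0.4542] dx/dy,dx/dz [ 0.134 -0.047] x@zmin 0.4699
[]
at tab t 64.9 w 1.002 F [-0.8  0.1 -0.9] p [0.5684 0.3802 0.2101]
grip t 65.6 w 0.084 F [-0.2  0.4  1.3] p [0.568  0.3806 0.2092]
raised t 66.0 w 0.08 F [ 0.7  1.2 -1.7] p [0.5683 0.3806 0.2311]
drawn t 66.9 w 0.084 F [-0.7 -0.2 -1.4] p [0.4834 0.3784 0.2307]
over slot t 70.3 w 0.084 F [ 0.2 -0.2 -0.8] p [ 0.5305 -0.0727  0.1609]
scene 356 x 0.5299 y [-0.0692 -0.0008] z [0.0824 0.2066] dx/dy,dx/dz [0.069 0.01 ] x@zmin 0.5267
 low y range -0.016 -0.0
top 51 x 0.5323 y [-0.0437 -0.0008] z [0.1179 0.1964] dx/dy,dx/dz [0.058 0.035] x@zmin 0.5282
scene 281 x 0.5798 y [-0.1064 -0.0469] z [0.0574 0.1417] dx/dy,dx/dz [0.069 0.023] x@zmin 0.5786
 low y range -0.107 -0.083
top 27 x 0.5823 y [-0.0643 -0.0474] z [0.0464 0.1454] dx/dy,dx/dz [0.08  0.032] x@zmin 0.579
```

Run:
```python
from act import *
d=robot.get_image("scene"); np.savez("sc3.npz",**d)
P,_=cloud(d); H=hsv(d); b=(H[...,0]>105)&(H[...,0]<125)&(H[...,1]>120)&(abs(P[...,0]-.53)<.03)&(P[...,2]>.05)&(P[...,1]>-.15)&(P[...,1]<.15)
for q in blobs(b,20): print(rect(P[q][:,1:]))
cv2.imwrite("pics/v3.png",cv2.resize(d["color"][130:330,230:470,::-1],None,fx=3,fy=3,interpolation=3))
```

```text
(array([-29.7, 141.4]), array([ 58.5, 132.8]), 42.5)
```

View pics/v3.png

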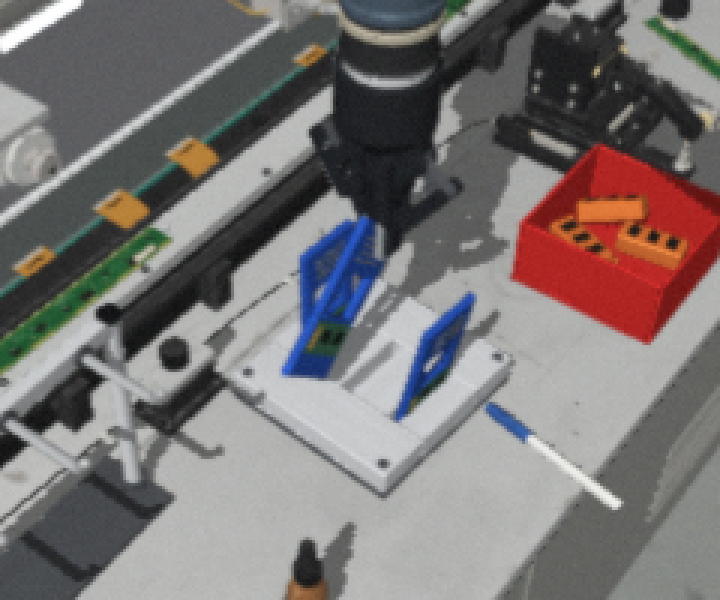

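The third carrier has turned about 42° in the grip, probably from brushing the empty hooks' tips on the joint-space arc. Its lower end points to +y. I'll undo this by tilting the tool about the closing axis.

```bash
cat >> act.py <<'E'
def tilt_pose(gx,gy,gz,deg,s=1):
    r=R.from_euler('z',BY)*R.from_euler('x',deg,degrees=True)*R.from_euler('z',-BY)*R.from_quat(quat(BY+s*np.pi/2))
    return np.array([gx,gy,gz])+r.apply([0,0,robot.grip_point_offset]), r.as_quat()
def yz():
    d=robot.get_image("scene"); P,_=cloud(d); H=hsv(d); b=(H[...,0]>105)&(H[...,0]<125)&(H[...,1]>120)&(abs(P[...,0]-.53)<.018)&(P[...,2]>.034)&(P[...,1]>-.16)&(P[...,1]<.15)
    p=P[max(blobs(b,20),key=lambda b:b.sum())]; print(rect(p[:,1:]),"x",p[:,0].mean().round(4)); return d
E
python3 - <<'E'
from act import *
x,y=SL[1]
for deg in(-42.5,):
    for z in(.30,.22,.13):
        p,q=tilt_pose(x,y-.0054,z,deg); j=robot.ik(p,q); print(deg,z,np.round(p,3),None if j is None else np.round(j,2))
robot.move_straight([x,y,.28],feed=.15)
p,q=tilt_pose(x,y-.0054,.30,-42.5)
robot.move_straight(p,q,feed=.1)
robot.dwell(.3); stat("tilted"); yz()
E
```

```text
-42.5 0.3 [ 0.529 -0.091  0.286] [ 0.1   0.17  0.17  1.72 -0.73  1.79]
-42.5 0.22 [ 0.529 -0.091  0.206] [ 0.1   0.17  0.02  1.56 -0.73  1.79]
-42.5 0.13 [ 0.529 -0.091  0.116] [ 0.1   0.22 -0.11  1.39 -0.73  1.79]
tilted t 72.7 w 0.084 F [ 0.2  1.  -1.1] p [ 0.5293 -0.0912  0.2871]
(array([-69.7, 255.6]), array([156.1,  65.5]), 84.3) x 0.5277
```

Run:
```python
from act import *
x,y=SL[1]
p,q=tilt_pose(x,y-.0054,.185,-42.5); robot.move_straight(p,feed=.12); robot.dwell(.3); d=yz()
P,_=cloud(d); H=hsv(d); b=(H[...,0]>105)&(H[...,0]<125)&(H[...,1]>120)&(abs(P[...,0]-.53)<.018)&(P[...,2]>.034)&(P[...,1]>-.16)&(P[...,1]<.15)
for zz in np.arange(.065,.215,.02):
    r=P[b&(abs(P[...,2]-zz)<.005)]
    if len(r)>2: print(zz.round(3),len(r),np.round([r[:,1].min(),r[:,1].max(),r[:,0].mean()],4))
cv2.imwrite("pics/v4.png",cv2.resize(d["color"][130:330,230:470,::-1],None,fx=3,fy=3,interpolation=3))
```

```text
(array([-61.5, 153.8]), array([187.2,  71.9]), 77.1) x 0.5279
0.065 24 [-0.0995 -0.0447  0.5276]
0.085 16 [-0.0853 -0.0455  0.5279]
0.105 9 [-0.0484 -0.0448  0.5304]
0.125 27 [-0.0979 -0.0454  0.5284]
0.145 18 [-0.0972 -0.0435  0.5296]
0.165 27 [-0.0769 -0.0453  0.5286]
0.185 25 [-0.1022 -0.0442  0.5279]
```

View pics/v4.png

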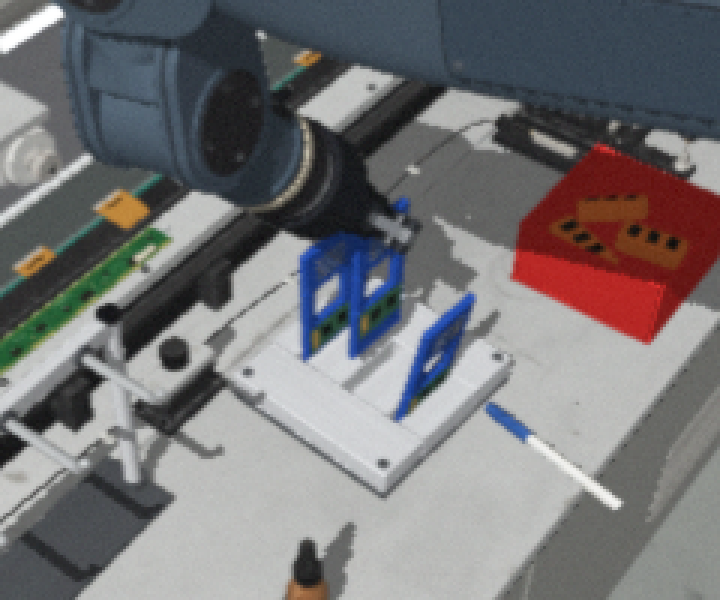

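The carrier is upright again at (375,300), with y from -.100 to -.045. I'll seat it with a force watch.

```bash
cat > seat3.py <<'E'
from act import *
x,y=SL[1]
p,q=tilt_pose(x,y-.0054,.165,-42.5); robot.move_straight(p,feed=.1); f0=robot.read_wrist_force()
for g in np.arange(.162,.125,-.002):
    p,q=tilt_pose(x,y-.0054,g,-42.5); robot.move_straight(p,feed=.06); f=robot.read_wrist_force()-f0
    if f[2]>5 or np.linalg.norm(f)>9: break
stat(f"contact g={g:.3f}"); print(f.round(1), "grasp z", robot.read_eef_pos()[2]+.0187*np.cos(np.deg2rad(42.5)))
E
python3 seat3.py
```

```text
contact g=0.130 t 78.8 w 0.08 F [-2.1  2.   7.8] p [ 0.5301 -0.0907  0.1188]
[-2.3  3.3  9. ] grasp z 0.13254274662029886
```

Run:
```python
from act import *
robot.open_gripper(); stat("open")
p=robot.read_eef_pos(); robot.move_straight([p[0],p[1]+.02,p[2]+.03],feed=.05); stat("up"); robot.move_straight([p[0],p[1]+.04,.28],feed=.15)
robot.reach([.40,.15,.30],quat(np.pi/2)); robot.dwell(.3); stat("away")
for n in("scene","top"):
    d=robot.get_image(n); np.savez(n+"5.npz",**d)
    P,_=cloud(d); H=hsv(d); X,Y,Z=P[...,0],P[...,1],P[...,2]
    b=(H[...,0]>105)&(H[...,0]<125)&(H[...,1]>120)&(X>.44)&(X<.62)&(Y>-.13)&(Y<0)&(Z>.034)&(Z<.17)
    for q in blobs(b,15):
        r=P[q]; A=np.c_[r[:,1:],np.ones(len(r))]; k,*_=np.linalg.lstsq(A,r[:,0],rcond=None)
        print(n,len(r),"x",r[:,0].mean().round(4),"ymin/max",np.round(np.percentile(r[:,1],[1,99]),4),"zmax",np.percentile(r[:,2],99).round(4),"x(top)",r[r[:,2]>.125][:,0].mean().round(4),"lean",k[1].round(3))
    if n=="scene": cv2.imwrite("pics/v5.png",cv2.resize(d["color"][130:330,230:490,::-1],None,fx=3,fy=3,interpolation=3))
```

```text
open t 79.6 w 1.001 F [-0.4  0.4  1.2] p [ 0.5292 -0.0905  0.1162]
up t 80.4 w 1.002 F [-0.   0.1 -0. ] p [ 0.5291 -0.0705  0.146 ]
away t 82.7 w 0.997 F [ 0.3 -0.5  1.1] p [0.4002 0.1498 0.2991]
scene 132 x 0.5838 ymin/max [-0.0936 -0.0464] zmax 0.1213 x(top) nan lean 0.075
scene 24 x 0.5273 ymin/max [-0.1031 -0.0836] zmax 0.1019 x(top) nan lean -0.216
scene 111 x 0.5316 ymin/max [-0.1007 -0.0442] zmax 0.1168 x(top) nan lean -0.021
top 124 x 0.5864 ymin/max [-0.1049 -0.0481] zmax 0.1456 x(top) 0.5901 lean 0.096
top 59 x 0.5304 ymin/max [-0.1017 -0.0454] zmax 0.1468 x(top) 0.5308 lean 0.019
top 106 x 0.4674 ymin/max [-0.0958 -0.0397] zmax 0.1448 x(top) 0.4613 lean -0.18<stdin>:11: RuntimeWarning: Mean of empty slice.
  ret = ret.dtype.type(ret / rcount)
```

View pics/v5.png

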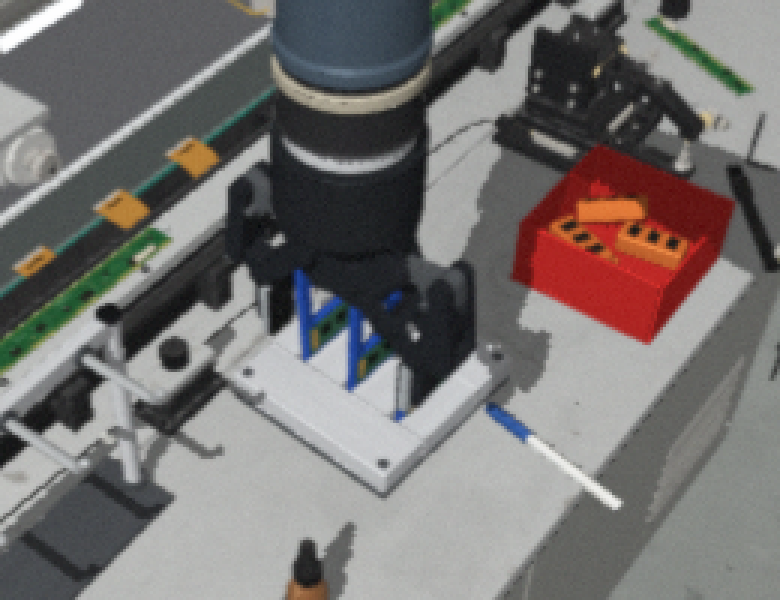

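All three are in their grooves. The slot-0 carrier (hidden behind the gripper here, but seen in the top view) leans about 0.17, so I'll nudge its top towards vertical with the closed fingers.

```bash
cat >> act.py <<'E'
def leans():
    d=robot.get_image("top"); P,_=cloud(d); H=hsv(d); X,Y,Z=P[...,0],P[...,1],P[...,2]
    b=(H[...,0]>105)&(H[...,0]<125)&(H[...,1]>120)&(X>.44)&(X<.62)&(Y>-.13)&(Y<0)&(Z>.034)&(Z<.17)
    for q in blobs(b,10):
        r=P[q]; A=np.c_[r[:,1:],np.ones(len(r))]; k,*_=np.linalg.lstsq(A,r[:,0],rcond=None)
        print("top",len(r),"x",r[:,0].mean().round(4),"y",np.round(np.percentile(r[:,1],[1,99]),3),"z",np.percentile(r[:,2],[1,99]).round(3),"x(top)",r[r[:,2]>.128][:,0].mean().round(4),"lean",k[1].round(3))
    return d
E
python3 - <<'E'
from act import *
robot.gripper_close(20)
q=quat(BY); y=SL[0][1]
robot.reach([.40,y,.20],q); robot.move_straight([.425,y,.118],feed=.15); f0=robot.read_wrist_force()
for x in np.arange(.435,.4715,.003):
    robot.move_straight([x,y,.118],feed=.05); f=robot.read_wrist_force()-f0
    print(x.round(3),f.round(1),end="; ")
    if abs(f[0])>8: break
robot.move_straight([.42,y,.118],feed=.05); robot.move_straight([.38,y+.2,.25],feed=.2); robot.dwell(.3); stat("\naway"); leans()
E
```

```text
0.435 [-0.9  0.2  0.4]; 0.438 [-0.6  0.5  0.2]; 0.441 [-0.3  0.7 -0.3]; 0.444 [-1.2  0.7 -0.7]; 0.447 [-0.7 -0.1 -0.3]; 0.45 [-0.8  0.5 -0.2]; 0.453 [-0.8  0.4  0.6]; 0.456 [-0.1  0.2 -0.1]; 0.459 [-0.9  0.7  0.2]; 0.462 [-0.6  0.7  0.1]; 0.465 [-0.7  0.2  0.1]; 0.468 [-0.2 -0.  -0.3]; 0.471 [-0.8  0.4  0.7]; Traceback (most recent call last):
  File "<stdin>", line 9, in <module>
rig.PlanningError: the arm cannot follow that straight line within its joint ranges
```

Run:
```python
from act import *
robot.reach([.40,.15,.28],quat(BY)); robot.dwell(.3); stat("away"); d=leans()
s=robot.get_image("scene")
cv2.imwrite("pics/v6.png",np.hstack([cv2.resize(s["color"][150:310,280:490,::-1],(480,366),interpolation=3),cv2.resize(d["color"][180:290,320:480,::-1],(320,366),interpolation=3)]))
```

```text
away t 94.9 w -0.001 F [ 0.3  0.1 -0.1] p [0.4  0.15 0.28]
top 125 x 0.5864 y [-0.105 -0.048] z [0.041 0.147] x(top) 0.5901 lean 0.09
top 73 x 0.531 y [-0.102 -0.045] z [0.056 0.147] x(top) 0.5316 lean 0.035
top 77 x 0.4847 y [-0.097 -0.04 ] z [0.043 0.146] x(top) 0.4869 lean 0.077
```

View pics/v6.png

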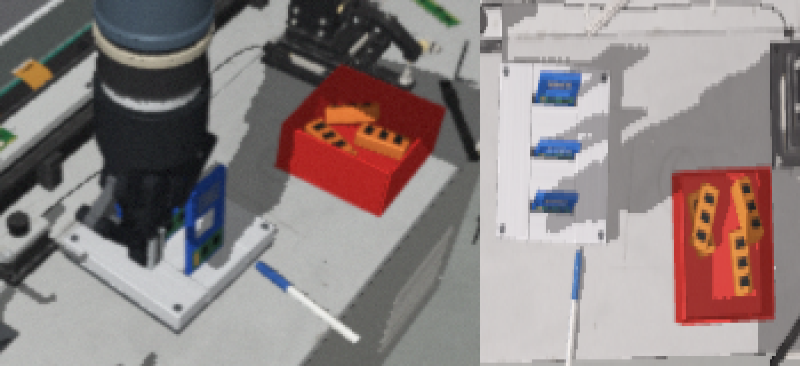

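The carriers now lean at most 0.09, and the stacked orange blocks are in the bin at (703,220), (742,205) and (742,265). I'll check the bystanders, then hand in.

Run:
```python
from act import *
robot.reach([.30,-.15,.30],quat(BY)); robot.dwell(.3)
a=dict(np.load("top0.npz")); b=robot.get_image("top")
df=np.abs(a["color"].astype(int)-b["color"]).max(2)>50
for q in blobs(df,12): v,u=np.nonzero(q); print(q.sum(),int(u.mean()),int(v.mean()))
for n,dd in(("0",a),("now",b)):
    P,_=cloud(dd); m=(P[...,0]>.3)&(P[...,0]<.53)&(P[...,1]>.05)&(P[...,1]<.48)&(P[...,2]>.006)&(P[...,2]<.15)
    print(n,[(int(q.sum()),P[q][:,:2].mean(0).round(3).tolist()) for q in blobs(m,20)])
leans(); stat("end")
```

```text
44 343 195
98 391 196
104 322 201
756 356 211
23 304 206
279 210 211
136 275 211
42 395 214
59 379 218
3901 543 252
579 357 239
38 394 228
33 380 231
647 444 247
177 354 286
24 371 285
5321 409 345
22 379 315
14530 174 427
1668 346 417
54 319 403
15 331 397
344 299 445
1905 331 462
15 305 452
122 273 462
20 247 471
25 264 476
0 [(366, [0.491, 0.428]), (188, [0.466, 0.315]), (371, [0.425, 0.227]), (87, [0.433, 0.141]), (666, [0.386, 0.398])]
now [(363, [0.492, 0.429]), (190, [0.467, 0.314]), (370, [0.425, 0.227]), (87, [0.432, 0.14]), (671, [0.385, 0.398])]
top 127 x 0.5863 y [-0.105 -0.048] z [0.041 0.148] x(top) 0.5901 lean 0.096
top 73 x 0.531 y [-0.102 -0.045] z [0.056 0.147] x(top) 0.5318 lean 0.037
top 79 x 0.4847 y [-0.098 -0.041] z [0.049 0.146] x(top) 0.487 lean 0.078
end t 99.8 w -0.003 F [-0.1  0.2 -0.1] p [ 0.3  -0.15  0.3 ]
```

```bash
python3 -c "
from rig import robot
print(robot.close_job())"
```

```text
the job is handed in; nothing more can be done
None
```

I handed the job in at about 100 s: all four orange blocks went into the red bin, then the three carriers were seated upright in the grooves (lean at most about 0.1 rad), and the bystanders are within 1 mm of where they started; the third carrier twisted about 42° in the grip, probably on the hook tips, and I straightened it before seating.

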